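# Refit the side guide of a bench paper drill

## Robot

A 7-joint arm with a two-finger parallel gripper is mounted at the origin on the work surface. World frame = base frame: x ahead of the robot, y to its left, z up, the work surface at z = 0. Lengths are in mm, angles in rad, forces in N, time in s.
With the tool pointing down it reaches from about 425 to 825 mm from the base axis. Payload 3.6 kg.
Tool frame: the origin (TCP) lies on the centre line of the jaws, within the pads' length; the fingertips stand 8 mm ahead of it and the grasp point (between the pads) lies 11 mm behind it (bot.tcp_to_tips is the z of the fingertips in the tool frame, in mm); z points along the fingers, x is the direction in which the jaws open and shut, and the axes are right-handed (so a half turn about z gives the same grasp; the last joint's range is limited). The gripper opens to 85 mm and grips with 20 to 120 N. Pads are 22 mm wide; open, the fingers measure 114 mm over their backs; the gripper's body (76 mm by 85 mm) begins 54 mm behind the grasp point. The pads swing forward as they close: fully open they stand 13 mm farther back than shut.
Start: joints at [-1.21, 0.615, -0.013, 1.423, 0.008, 1.103, -0.04], TCP at [245.163, 601.962, 239.297] pointing down, gripper open.
Joint ranges: [-3.12, 3.12], [-0.3, 2.06], [-1.34, 1.32], [0.26, 2.42], [-1.36, 4.5], [0.01, 1.98], [-2.84, 2.84]. Speed limits (rad/s): [2.79, 2.79, 3.14, 3.14, 3.14, 3.14, 3.14].

## Interface

Orientations are given as [roll, pitch, yaw] about the fixed x, y, z axes, in that order (R = Rz(yaw) Ry(pitch) Rx(roll)).
In Python, from bench import bot gives the robot as it stands.
- The arm moves only by the tool apply_moves, never from a script. Its argument "steps" is a list that holds one entry, the list of rows, each a list of 5 numbers: the opening in per cent of the stroke, from 0 (shut) to 100 (fully open), then the shift along the tool's x, y, z in m, then the turn about the tool's z in degrees. A call has 1 to 12 rows; each row is the pose to reach, as a shift and turn from the pose commanded when the call began, along the tool's axes at that moment; what a row does not reach only later rows make up. A row lasts 1/8 s, in which the tool goes at most 62.5 mm and 10.7 degrees, less where a joint would pass 70% of its speed; a pose out of reach is approached as far as the arm can. A call with a gripper value outside its range is refused whole. The fingers move at their own pace and stop on an object; the grip force is fixed at half the most. Time passes only in rows, so rows that repeat a pose let the fingers close. It gives the time, the measured TCP pose, the force and the opening at its end, in the units of the state.
- bot.get_state(): the state, without advancing time (a new reading comes with each control period).
- bot.camera(name): name is "side" or "top"; returns (picture, depth): 384x512x3 uint8, red, green, blue; 384x512 float32, mm along the optical axis (not along the pixel's ray), 0 where there is no reading.
- bot.calibration(name): a dict with "fx", "fy", "cx", "cy" (pixels), "k1" (the pictures are not rectified: a ray, as slopes to the right and down, at radius r is drawn at 1 + k1 r^2 times it, then the intrinsics apply), "extrinsics" (4x4, takes a point from world to camera coordinates). Camera axes: x right, y down, z forward; pixel columns grow to the right and rows downward; lengths in mm; the calibration is good to about 2 mm. A picture is of the moment at which its call begins. calibration takes no time and is no camera call.
- bot.finish_job(): hands the job in, once; it reports no verdict.
The state is a dict: "time_s": time; "joint_positions": joint angles; "qd": joint speeds; "joint_torque": joint torques, N m; "tcp_pos": TCP position; "tool_rot": TCP orientation; "wrist_force": force on the tool from outside, world axes, zero at the start; "torque": the same for the moment, N m; "gripper_width": opening from 0.0 (shut) to 1.0 (fully open).
Only numpy, scipy, OpenCV 4.12 (cv2) and the standard library are available. Lean on these libraries where they do the work, as an engineer would, in place of code of your own. Each camera call takes 0.05 s, during which the arm holds its last target.

## Task

The steel side guide of the paper drill has been taken off and lies on the desk. Put it back: slide it in over the paper table, close beside the drill's head, until the hole in its foot comes over the brass locating pin, then let it drop so that it lies flat on the table, its upright fence on the drill bit's side and square with the machine. Let go of it, and leave the other things where they are.

Things in the scene. Friction and masses are not known exactly. Their poses are not given: they have to be found in the camera images.
- guide_fence (a point): Loose side guide, 0.3 kg: bare steel angle. Foot 90 x 55 x 5 mm, lying flat; upright fence 90 long, 5 thick, 45 high (over the underside) on one long edge. Point: middle of the fence, 22.5 mm above the underside. x along the fence (fitted: +x away from the operator, as the drill's x), z up; the foot spreads to +y, up to 52.5 mm from this point. Grip the fence across y, above the foot.
- guide_hole (a point): Centre of the 14 mm round through-hole in the guide's foot, at the foot's underside. Same axes as the fence point; from that point it lies 12 mm to +x, 31 mm to +y and 22.5 mm down.
- drill_pin (a point): Tip of the brass locating pin of the fixed paper drill: 10 mm diameter, last 5 mm coned, 12 mm high on the paper table, whose top is 60 mm above the desk. Machine axes: x from its front (operator's side) to its column, y to the operator's left, z up. From the pin the table reaches 87 mm to -x, 93 to +x, 36.5 to +y, 273.5 to -y. Fitted, the fence point is 31 mm to -y and 12 mm to -x of the pin.
- drill_head (a point): Middle of the lower front edge of the ivory head that overhangs the table, 130 mm above it; machine axes. The head is 110 mm wide (y), 135 mm high and runs back to +x; motor and lever on it reach 360 mm above the table. The fitted fence starts 15 mm before the head's front, 10 mm beside it: an upright gripper there strikes the head, so lean the tool out to the front (-x), 30 to 45 degrees from vertical.
- drill_bit (a point): Lower end of the hollow steel drill bit (9 mm diameter), 58 mm above the paper table under the head; machine axes. A 32 mm collet holds it 49 mm higher. The aluminium back gauge, 30 mm high, has its front face 12 mm to +x of the bit and runs from 165 mm to -y to 50 mm to +y of it.
- pad_center (a point): Bystander: spare white drilling pad, disc 42 mm in diameter and 8 mm thick, loose on the right front of the paper table. The point is its centre.
- jar: Bystander: clear jar with black lid, 72 mm in diameter, 130 mm high. Origin at the centre of its underside.
- wrench: Bystander: open-ended wrench, 150 mm long, lying on the desk along its x axis.
- bit_tub: Bystander: white tub with red cap, 44 mm in diameter, 50 mm high. Origin at the centre of its underside.
- vouchers: Bystander: bound block of vouchers between brown boards, 124 x 214 x 38 mm. Origin at the centre of its underside.
- stapler: Bystander: stapler, 135 mm long (x), 57 mm high. Origin at the centre of its underside.
- pen_cup: Bystander: dark cup with pens, 76 mm in diameter, pens to 155 mm high. Origin at the centre of its underside.
Mind the look-alikes: they are no part of the job. Several things look just like the part that bears guide_fence: the one meant starts farthest from the robot's base.

How it is judged (in metres and radians):
At the end, for the whole second after the job is handed in: The guide's hole is over the pin (centres within 4 mm), its foot lies flat on the paper table (underside at least 9.5 mm below the pin's tip, tilt under 0.05 rad), the fence is on the drill bit's side and along the machine's x axis within 0.12 rad, and the guide is released and at rest (horizontal distance between guide_hole and drill_pin below 0.004 m and z of guide_hole in the frame of drill_pin below -0.0095 m and angle between guide_hole's own z axis and vertical below 0.05 rad and angle between the x axis of guide_hole and the x axis of drill_pin, either way round below 0.12 rad and y of guide_fence in the frame of drill_pin below -0.02 m and linear speed of guide below 0.02 m/s); the robot touches nothing.
It fails at once if a bystander is shifted by more than 30 mm (distance of any of pad_center, jar, wrench, bit_tub, vouchers, stapler, pen_cup from where it was at the start of the episode above 0.03 m).
It also fails if it takes over 42 s, if anything falls off the work surface, if the arm or the gripper's body presses on something with over 40 N, if the wrist force passes 120 N, or if a joint passes its speed limit or range.

## Working session

There is one attempt and no reset: what is moved stays moved. The work goes in short steps, Python scripts to look and compute and a tool call to move; the robot and the scene stay as the last step left them, time stands still between calls to the robot, and variables do not carry over. Pictures are saved under pics/ and viewed, and the job is handed in when it is done.

Besides the shell and the picture viewer there is one more tool, called by a JSON object that holds its "fn" and its "kwargs", one argument or row to a line. apply_moves: Moves the arm, as the interface text tells. Its arguments: {"type":"object","properties":{"steps":{"type":"array","items":{"type":"array","items":{"type":"array","items":{"type":"number"}}}}},"required":["steps"]}

```bash
ls; mkdir -p pics
python3 - <<'E'
from bench import bot
import cv2,numpy as np
s=bot.get_state(); print(s)
for n in("side","top"):
    c=bot.calibration(n); print(n,c)
    p,d=bot.camera(n); np.savez(f"{n}0.npz",p=p,d=d)
    cv2.imwrite(f"pics/{n}0.png",cv2.resize(p[:,:,::-1],None,fx=1.5,fy=1.5))
print(bot.tcp_to_tips)
E
```

```text
pics
{'time_s': 0.0, 'joint_positions': array([-1.2105028 ,  0.61593126, -0.01262074,  1.42492654,  0.00808584,
        1.10337224, -0.04043425]), 'qd': array([ 1.55507522e-03, -8.39900805e-04, -6.52371073e-04,  1.25196686e-04,
        3.60652210e-05,  8.57275391e-04,  4.51185259e-04]), 'joint_torque': array([ 1.26966543e-04, -4.69219458e+01,  2.58629154e-01, -1.71036601e+01,
        9.81241727e-03,  9.66609980e-03, -1.57477632e-05]), 'tcp_pos': array([244.89662987, 601.29256113, 238.12111272]), 'tool_rot': array([3.14157013e+00, 2.58752816e-03, 1.18403243e+00]), 'wrist_force': array([ 0.49415467, -0.69727665,  0.30424238]), 'torque': array([ 0.01600115,  0.06494251, -0.00690869]), 'gripper_width': 1.004558837318391}
side {'fx': 461.16929973516216, 'fy': 461.16929973516216, 'cx': 249.31273635970945, 'cy': 187.3145591142968, 'k1': 0.028171825221539333, 'extrinsics': array([[ 8.37416035e-01, -5.46505725e-01,  8.11642194e-03,
        -5.10039909e+02],
       [-3.16669438e-01, -4.97232135e-01, -8.07762756e-01,
         2.83550327e+02],
       [ 4.45482717e-01,  6.73863262e-01, -5.89451824e-01,
         1.02071227e+03],
       [ 0.00000000e+00,  0.00000000e+00,  0.00000000e+00,
         1.00000000e+00]])}
top {'fx': 346.44026696580926, 'fy': 346.44026696580926, 'cx': 256.1401806615619, 'cy': 193.323345861583, 'k1': 0.027906776425417775, 'extrinsics': array([[-1.14782900e-02, -9.99639018e-01, -2.42916125e-02,
        -1.24822666e+01],
       [-9.90492524e-01,  1.46970538e-02, -1.36779226e-01,
         5.92437735e+02],
       [ 1.37086866e-01,  2.24906690e-02, -9.90303671e-01,
         1.02582561e+03],
       [ 0.00000000e+00,  0.00000000e+00,  0.00000000e+00,
         1.00000000e+00]])}
8.0
```

View pics/side0.png

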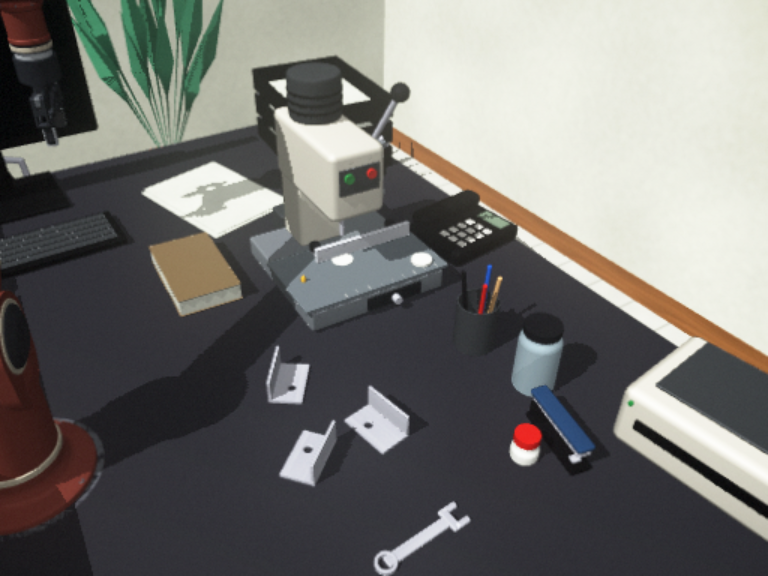

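View pics/top0.png

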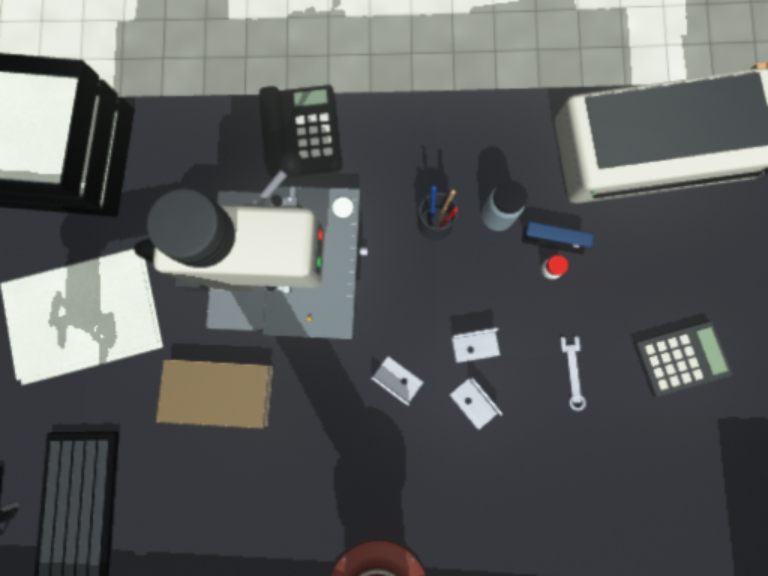

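```bash
cat > h.py <<'E'
import numpy as np,cv2
from bench import bot
C={n:bot.calibration(n) for n in("side","top")}
def ray(n,u,v):
    c=C[n]; xd=(u-c["cx"])/c["fx"]; yd=(v-c["cy"])/c["fy"]
    p=cv2.undistortPoints(np.array([[[u,v]]],float),np.array([[c["fx"],0,c["cx"]],[0,c["fy"],c["cy"]],[0,0,1]]),np.array([c["k1"],0,0,0]))[0,0]
    E=np.array(c["extrinsics"]);R=E[:3,:3];t=E[:3,3]
    return -R.T@t, R.T@np.array([p[0],p[1],1.])
def plane(n,u,v,z):
    o,d=ray(n,u,v); return o+d*(z-o[2])/d[2]
def tri(a,b):
    o1,d1=ray("side",*a);o2,d2=ray("top",*b)
    A=np.stack([d1,-d2],1); s=np.linalg.lstsq(A,o2-o1,rcond=None)[0]
    p,q=o1+d1*s[0],o2+d2*s[1]; return (p+q)/2,np.linalg.norm(p-q)
def proj(n,P):
    c=C[n];E=np.array(c["extrinsics"]);q=E[:3,:3]@np.array(P,float)+E[:3,3];x,y=q[0]/q[2],q[1]/q[2];f=1+c["k1"]*(x*x+y*y)
    return c["cx"]+c["fx"]*x*f,c["cy"]+c["fy"]*y*f
def crop(n,p,u0,u1,v0,v1,f,name):
    cv2.imwrite(name,cv2.resize(p[v0:v1,u0:u1,::-1],None,fx=f,fy=f,interpolation=cv2.INTER_CUBIC))
E
python3 - <<'E'
from h import *
pt=np.load("top0.npz")["p"];ps=np.load("side0.npz")["p"]
crop("top",pt,240,345,200,300,7,"pics/tg.png")
crop("top",pt,130,250,115,235,5,"pics/tm.png")
crop("side",ps,160,300,130,225,5,"pics/sm.png")
crop("side",ps,170,290,220,330,5,"pics/sg.png")
for u,v in((397,380),(476,345),(475,403)):
    P=plane("top",u/1.5,v/1.5,5);print(P,np.hypot(*P[:2]))
E
```

```text
[408.78472395 -43.76955248   5.        ] 411.1213011533388
[ 478.84050215 -209.0355787     5.        ] 522.4788030738683
[ 360.92005204 -202.62249096    5.        ] 413.90718501630533
```

View pics/tg.png

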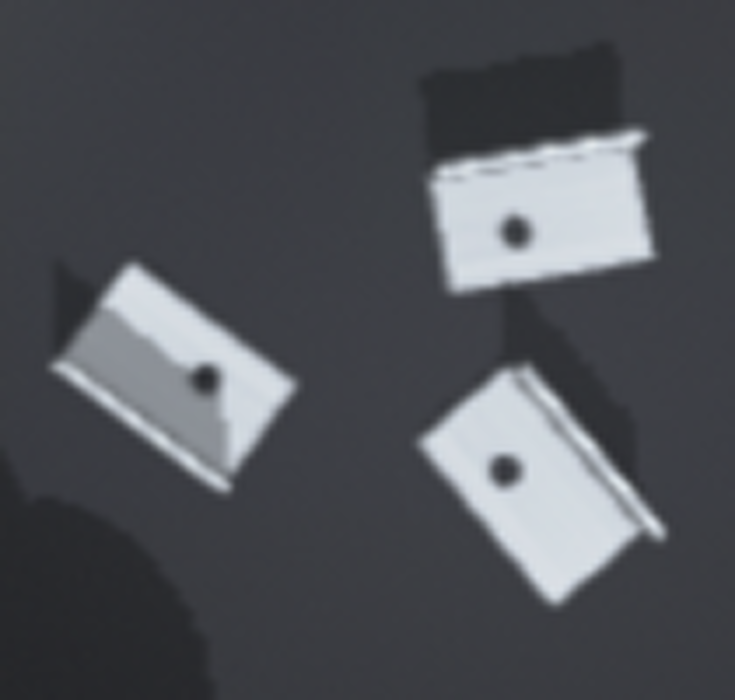

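View pics/tm.png

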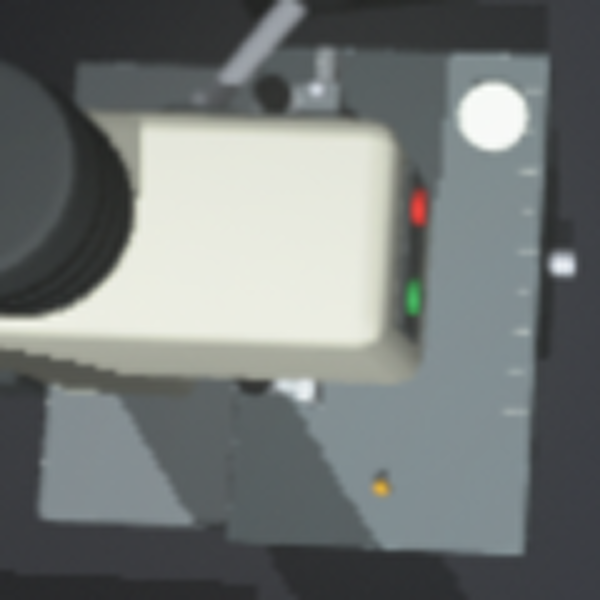

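View pics/sm.png

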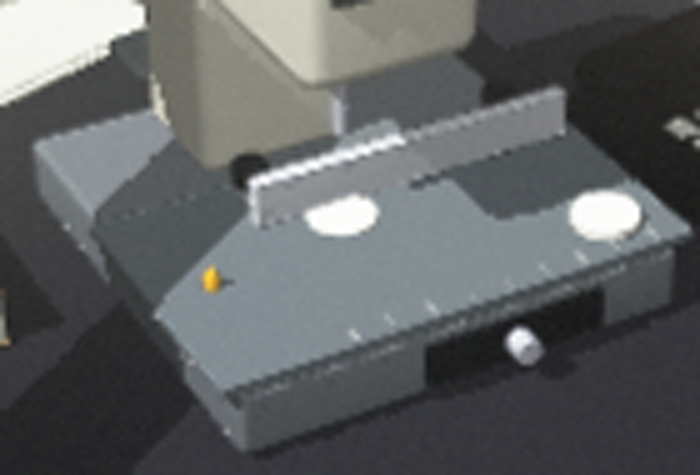

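View pics/sg.png

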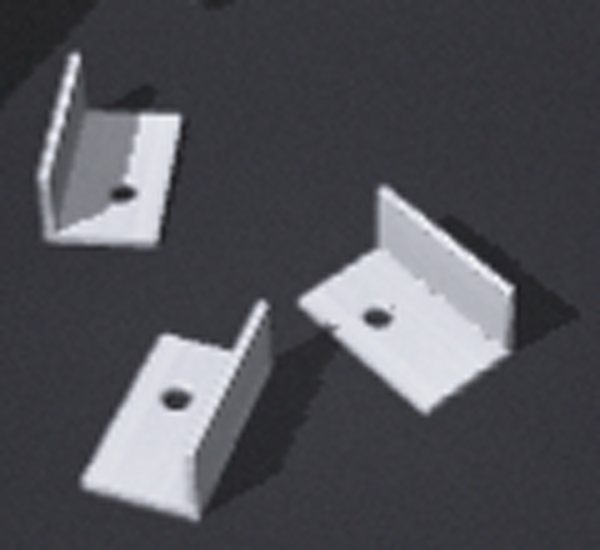

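Run:
```python
from h import *
np.set_printoptions(precision=1,suppress=True)
T=lambda u,v:(240+u/7-.43,200+v/7-.43)
S=lambda u,v:(170+u/5-.4,220+v/5-.4)
TM=lambda u,v:(130+u/5-.4,115+v/5-.4)
SM=lambda u,v:(160+u/5-.4,130+v/5-.4)
print("hole",tri(S(378,317),T(516,231)),plane("top",*T(516,231),4),plane("side",*S(378,317),4))
print("cornerA",tri(S(298,302),T(450,293)),"B",tri(S(427,413),T(655,257)))
print("fence top +Y",tri(S(381,186),T(430,172)),"-Y",tri(S(513,288),T(648,133)))
a=plane("top",*T(450,293),5)-plane("top",*T(655,257),5);print(a,np.arctan2(a[1],a[0]))
a=plane("top",*T(430,172),45)-plane("top",*T(648,133),45);print(a,np.arctan2(a[1],a[0]))
print("pin",tri(SM(211,268),TM(380,487)),plane("top",*TM(380,487),70),plane("side",*SM(211,268),72))
FL=plane("top",*TM(523,553),60);FR=plane("top",*TM(549,57),60)
print("front corners",FL,FR,np.linalg.norm(FL-FR),np.arctan2(*(FR-FL)[[1,0]]))
FLs=plane("side",*SM(235,392),60);FRs=plane("side",*SM(690,236),60);print(FLs,FRs,np.linalg.norm(FLs-FRs),np.arctan2(*(FRs-FLs)[[1,0]]))
print("head low front left corner: top",plane("top",*TM(415,382),190),"side",plane("side",*SM(315,83),190))
print("head low front right: side",plane("side",*SM(472,45),190))
```

```text
hole (array([ 470.4, -195.7,    6.3]), np.float64(1.299919234707532)) [ 471.  -196.3    4. ] [ 471.  -193.7    4. ]
cornerA (array([ 443.7, -165.9,    5. ]), np.float64(0.6617618668036568)) B (array([ 458.1, -256.4,    6.7]), np.float64(1.7304552968199638))
fence top +Y (array([ 496.5, -155. ,   44.6]), np.float64(1.518797694261133)) -Y (array([ 510.4, -247.3,   49.7]), np.float64(1.5786878642902056))
[-14.9  91.1   0. ] 1.7328657475324791
[-15.6  94.    0. ] 1.7356243981141237
pin (array([533.3, 129.3,  76.8]), np.float64(0.8062953185983004)) [534.2 130.3  70. ] [535.9 135.5  72. ]
front corners [494.4  45.9  60. ] [801.3  28.9  60. ] 307.40180300861346 -0.05561785106022782
[499.8  43.   60. ] [796.5  27.8  60. ] 297.12392601029205 -0.05098860859245344
head low front left corner: top [579.5  91.8 190. ] side [591.6 108.  190. ]
head low front right: side [685.8  96.6 190. ]
```

Run:
```python
from h import *
p=np.load("side0.npz")["p"]
q=np.clip(p.astype(float)*2,0,255).astype(np.uint8)
crop("side",q,0,100,0,110,5,"pics/wr.png")
```

```text
(no output)
```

View pics/wr.png

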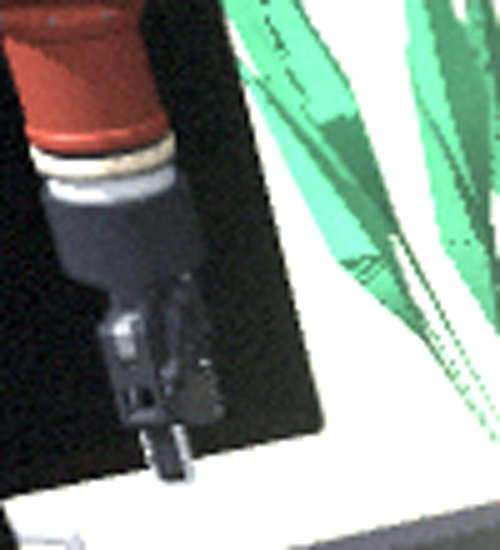

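Candidates for the guide in the top image (512x384 pixels):
- (265,253): 411 mm from the base
- (317,269): 414 mm from the base
- (317,230): 522 mm from the base. This is the farthest, so I choose it. The close crop confirms its fence on the far side and its hole at about (313,233).

The moves can't lean the tool. My plan is to lower the hole over the pin with the guide yawed about 65°, which keeps the gripper clear beside the head. I'll then swing the guide square about the pin with closed fingers.

```bash
cat >> h.py <<'E'
from scipy.spatial.transform import Rotation as Rn
def shift(target,yaw=None,frm=None,rot=None):
    s=bot.get_state(); p=s["tcp_pos"] if frm is None else np.array(frm,float)
    r=s["tool_rot"] if rot is None else rot
    R=Rn.from_euler("xyz",r).as_matrix()
    t=None if yaw is None else np.degrees((r[2]-yaw+np.pi)%(2*np.pi)-np.pi)
    print("shift m",np.round(R.T@(np.array(target)-p)/1000,4),"turn",t)
E
python3 - <<'E'
from h import *
shift([440,200,238],0.164);shift([508.7,-233.9,150],0.164)
E
```

```text
shift m [-0.2982  0.332   0.0009] turn 58.445939868115026
shift m [-0.6739  0.5593  0.0898] turn 58.445939868115026
```

{"fn": "apply_moves", "kwargs": {
  "steps": [
    [[100,-0.298,0.332,0.0,20],[100,-0.298,0.332,0.0,30],[60,-0.298,0.332,0.0,40],[60,-0.298,0.332,0.0,50],[60,-0.298,0.332,0.0,58.4],[60,-0.298,0.332,0.0,58.4],[60,-0.298,0.332,0.0,58.4],[60,-0.674,0.559,0.06,58.4],[60,-0.674,0.559,0.06,58.4],[60,-0.674,0.559,0.06,58.4],[60,-0.674,0.559,0.06,58.4],[60,-0.674,0.559,0.06,58.4]]
  ]
}}

```text
time_s: 1.6
tcp_pos: [486.5, -98.8, 197.3]
tool_rot: [-3.141, 0.0, 0.165]
wrist_force: [1.0, 1.5, -0.4]
gripper_width: 0.599
```

Run:
```python
from h import *
s=bot.get_state();print(s["time_s"],s["tcp_pos"],s["tool_rot"],s["gripper_width"])
shift([508.7,-233.9,80],0.164)
```

```text
1.6 [486.47732794 -98.80133246 197.34979001] [-3.14122149e+00  8.29321802e-05  1.65390090e-01] 0.5992844983920907
shift m [-0.0003  0.137   0.1173] turn 0.07964628351301062
```

{"fn": "apply_moves", "kwargs": {
  "steps": [
    [[40,0.0,0.137,0.06,0],[40,0.0,0.137,0.1,0],[40,0.0,0.137,0.117,0],[40,0.0,0.137,0.117,0],[40,0.0,0.137,0.117,0],[40,0.0,0.137,0.117,0]]
  ]
}}

```text
time_s: 2.35
tcp_pos: [510.3, -230.9, 82.6]
tool_rot: [3.141, -0.003, 0.167]
wrist_force: [0.9, -0.3, -0.7]
gripper_width: 0.402
```

Run:
```python
from h import *
s=bot.get_state();print(s["time_s"],s["tcp_pos"],s["tool_rot"],s["gripper_width"])
shift([508.7,-233.9,22],0.164)
for n in("side","top"):
    p,d=bot.camera(n); np.savez(f"{n}1.npz",p=p,d=d)
    u,v=map(int,proj(n,[500,-210,30])); crop(n,p,u-60,u+60,v-60,v+60,5,f"pics/{n}1.png")
    print(u,v,proj(n,s["tcp_pos"]))
```

```text
2.35 [ 510.26193776 -230.91289156   82.58405889] [ 3.14095656 -0.0031934   0.16734658] 0.4024037519958291
shift m [-0.0022  0.0026  0.0606] turn 0.19174494543065604
259 274 (np.float64(268.8255273378041), np.float64(262.5208414253865))
318 222 (np.float64(328.5225464929046), np.float64(218.199152039727))
```

View pics/side1.png

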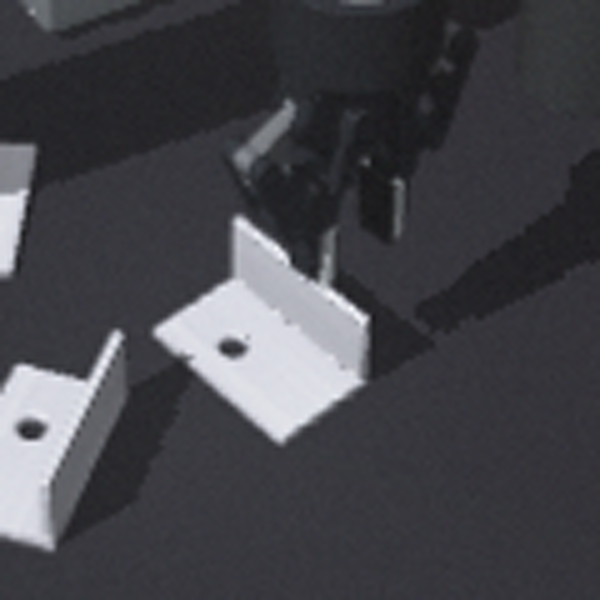

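View pics/top1.png

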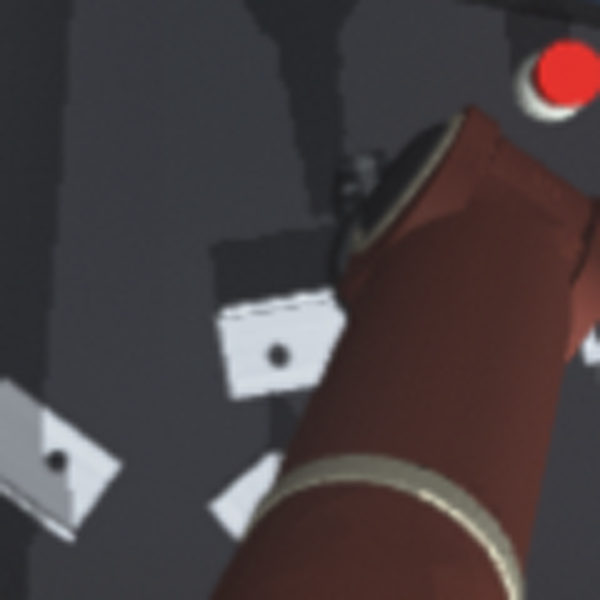

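The side view shows the open jaws straddling the fence's near end, with the fence top edge at about crop (300,265). I'll descend and close.

{"fn": "apply_moves", "kwargs": {
  "steps": [
    [[40,-0.002,0.003,0.03,0],[40,-0.002,0.003,0.06,0],[40,-0.002,0.003,0.06,0],[40,-0.002,0.003,0.06,0],[20,-0.002,0.003,0.06,0],[0,-0.002,0.003,0.06,0],[0,-0.002,0.003,0.06,0],[0,-0.002,0.003,0.06,0],[0,-0.002,0.003,0.06,0],[0,-0.002,0.003,0.06,0]]
  ]
}}

```text
time_s: 3.7
tcp_pos: [508.5, -235.8, 22.2]
tool_rot: [3.14, -0.002, 0.165]
wrist_force: [1.3, 1.5, 6.2]
gripper_width: 0.051
```

Run:
```python
from h import *
shift([508,-236,140],0.164);shift([445,87,140],-1.188)
```

```text
shift m [-0.0003  0.0002 -0.1178] turn 0.07414357067592536
shift m [-0.0092 -0.3288 -0.1183] turn 77.53803747236321
```

{"fn": "apply_moves", "kwargs": {
  "steps": [
    [[0,0.0,0.0,-0.04,0],[0,0.0,0.0,-0.1,0],[0,-0.009,-0.05,-0.118,10],[0,-0.009,-0.1,-0.118,20],[0,-0.009,-0.15,-0.118,30],[0,-0.009,-0.2,-0.118,40],[0,-0.009,-0.25,-0.118,50],[0,-0.009,-0.29,-0.118,60],[0,-0.009,-0.329,-0.118,70],[0,-0.009,-0.329,-0.118,77.5],[0,-0.009,-0.329,-0.118,77.5],[0,-0.009,-0.329,-0.118,77.5]]
  ]
}}

```text
time_s: 5.2
tcp_pos: [444.3, 86.9, 138.7]
tool_rot: [3.141, -0.0, -1.187]
wrist_force: [-0.8, 0.3, -3.9]
gripper_width: 0.048
```

Run:
```python
from h import *
s=bot.get_state();print(s["time_s"],s["tcp_pos"],s["tool_rot"],s["gripper_width"])
for n in("side","top"):
    p,d=bot.camera(n); np.savez(f"{n}2.npz",p=p,d=d)
    u,v=map(int,proj(n,[490,100,110])); crop(n,p,max(u-70,0),u+70,v-60,v+60,5,f"pics/{n}2.png")
    print(max(u-70,0),v-60)
```

```text
5.2 [444.25989931  86.85659066 138.69311985] [ 3.14087193e+00 -2.99041122e-05 -1.18711493e+00] 0.048076472895440044
122 123
143 166
```

View pics/side2.png

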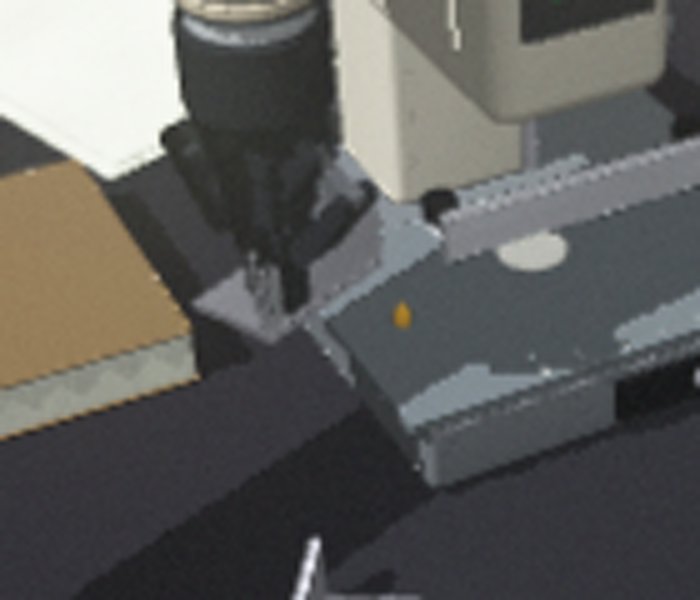

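View pics/top2.png

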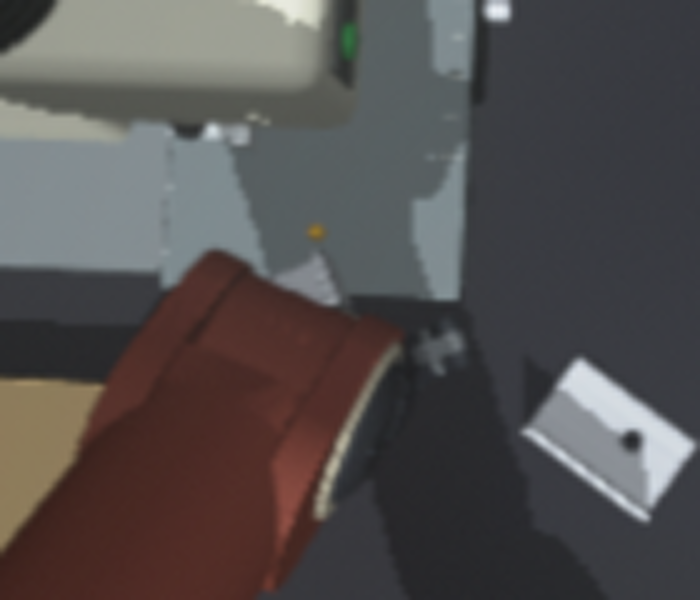

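```bash
cat >> h.py <<'E'
def guide(hole,yaw):
    gx=np.array([np.cos(yaw),np.sin(yaw),0]);gy=np.array([-gx[1],gx[0],0]);h=np.array(hole,float)
    f=lambda a,b,c:h+a*gx+b*gy+np.array([0,0,c])
    return {"FFb":f(33,-33.5,0),"FFt":f(33,-33.5,45),"FFti":f(33,-28.5,45),"RFb":f(-57,-33.5,0),"RFt":f(-57,-33.5,45),"FO":f(33,21.5,5),"RO":f(-57,21.5,5),"hole":f(0,0,5)}
E
python3 - <<'E'
from h import *
s=bot.get_state();t=s["tcp_pos"];y=s["tool_rot"][2]+np.pi/2
gx=np.array([np.cos(y),np.sin(y),0]);gy=np.array([-gx[1],gx[0],0])
h=t+45.9*gx+31*gy-[0,0,22.2]
o={"side":(122,123),"top":(143,166)}
for n in o:
    im=cv2.imread(f"pics/{n}2.png")
    for k,P in guide(h,y).items():
        u,v=proj(n,P);u=int((u-o[n][0]+.4)*5);v=int((v-o[n][1]+.4)*5);cv2.circle(im,(u,v),3,(0,255,0),1);cv2.putText(im,k,(u+4,v),0,.4,(0,255,255),1)
    cv2.imwrite(f"pics/{n}2m.png",im)
E
```

```text
(no output)
```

View pics/side2m.png

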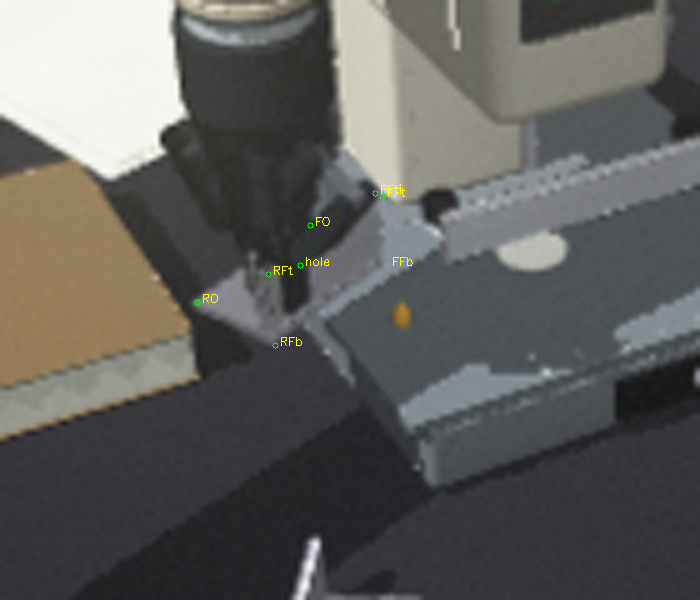

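View pics/top2m.png

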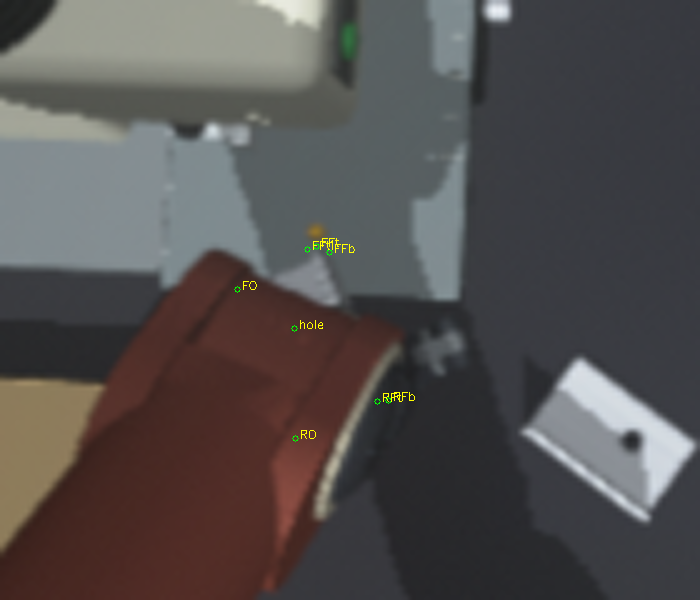

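Run:
```python
from h import *
for k in "02":
  for n in("side","top"):
    p=np.load(f"{n}{k}.npz")["p"]; hsv=cv2.cvtColor(p,cv2.COLOR_RGB2HSV)
    u0,v0=map(int,proj(n,[534,130,66]))
    m=cv2.inRange(hsv,(12,120,80),(35,255,255)); w=np.zeros_like(m);w[v0-8:v0+9,u0-8:u0+9]=1;m=m*w
    ys,xs=np.nonzero(m);wt=hsv[ys,xs,1].astype(float)
    c=(np.average(xs,weights=wt),np.average(ys,weights=wt)); 
    print(k,n,len(xs),c,ys.min(),ys.max(),xs.min(),xs.max(),plane(n,*c,66),plane(n,*c,68))
```

```text
0 side 11 (np.float64(201.87270822420115), np.float64(185.63698271346254)) 184 187 201 203 [534.11407551 132.45456868  66.        ] [532.88647205 129.96244491  68.        ]
0 top 7 (np.float64(205.71258671952427), np.float64(212.005946481665)) 211 213 205 207 [534.54425147 130.62345556  66.        ] [534.37248971 130.28408371  68.        ]
2 side 11 (np.float64(201.9039874081847), np.float64(185.64008394543546)) 184 187 201 203 [534.18165135 132.39375834  66.        ] [532.9538721  129.90179277  68.        ]
2 top 6 (np.float64(205.81490384615384), np.float64(211.83533653846155)) 211 213 205 207 [535.05125593 130.321244    66.        ] [534.87851027 129.98245863  68.        ]
```

Run:
```python
from h import *
shift([444.5,87,104],-1.188);shift([503.3,84.7,104],-1.188);shift([503.3,84.7,92],-1.188)
```

```text
shift m [-0.0003 -0.0001  0.0348] turn -0.016774918434288286
shift m [ 0.0238 -0.0538  0.0348] turn -0.016774918434288286
shift m [ 0.0238 -0.0538  0.0468] turn -0.016774918434288286
```

{"fn": "apply_moves", "kwargs": {
  "steps": [
    [[0,0.0,0.0,0.035,0],[0,0.0,0.0,0.035,0],[0,0.012,-0.027,0.035,0],[0,0.024,-0.054,0.035,0],[0,0.024,-0.054,0.035,0],[0,0.024,-0.054,0.035,0],[0,0.024,-0.054,0.035,0]]
  ]
}}

```text
time_s: 6.18
tcp_pos: [502.5, 85.4, 104.0]
tool_rot: [3.14, 0.001, -1.188]
wrist_force: [0.3, 1.1, -2.9]
gripper_width: 0.05
```

Run:
```python
from h import *
s=bot.get_state();print(s["time_s"],s["tcp_pos"],s["tool_rot"],s["gripper_width"])
shift([503.3,84.7,92],-1.188)
y=s["tool_rot"][2]+np.pi/2
gx=np.array([np.cos(y),np.sin(y),0]);gy=np.array([-gx[1],gx[0],0]);t=s["tcp_pos"]
h=t+45.9*gx+31*gy-[0,0,22.2];print("hole",h)
for n in("side","top"):
    p,d=bot.camera(n); np.savez(f"{n}3.npz",p=p,d=d)
    u,v=map(int,proj(n,[530,110,90])); a,b=u-60,v-50; crop(n,p,a,a+120,b,b+100,6,f"pics/{n}3.png")
    im=cv2.imread(f"pics/{n}3.png")
    for k,P in guide(h,y).items():
        u,v=proj(n,P);u=int((u-a+.4)*6);v=int((v-b+.4)*6);cv2.circle(im,(u,v),2,(0,255,0),1)
    cv2.imwrite(f"pics/{n}3.png",im)
```

```text
6.175 [502.51754063  85.40069644 103.96541403] [ 3.14046429e+00  9.11178099e-04 -1.18802924e+00] 0.04976446435015087
shift m [ 0.001  -0.0005  0.012 ] turn -0.0016751952688898485
hole [533.51782283 131.30050585  81.76541403]
```

View pics/side3.png

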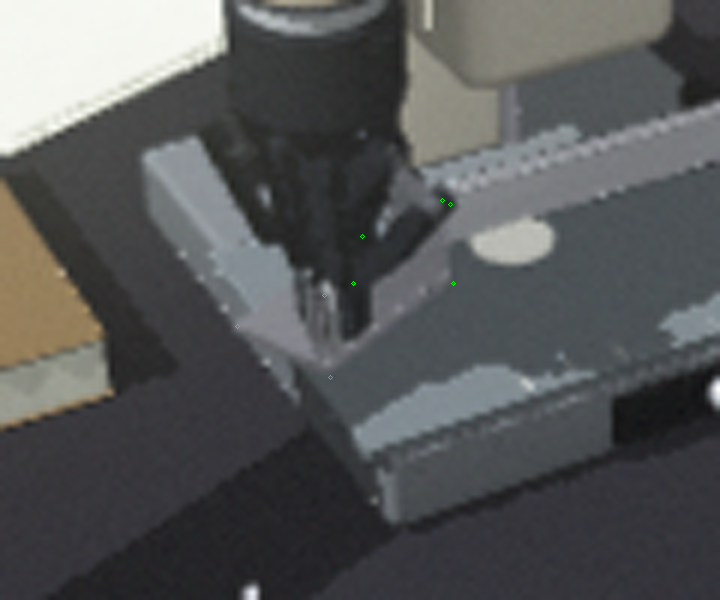

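View pics/top3.png

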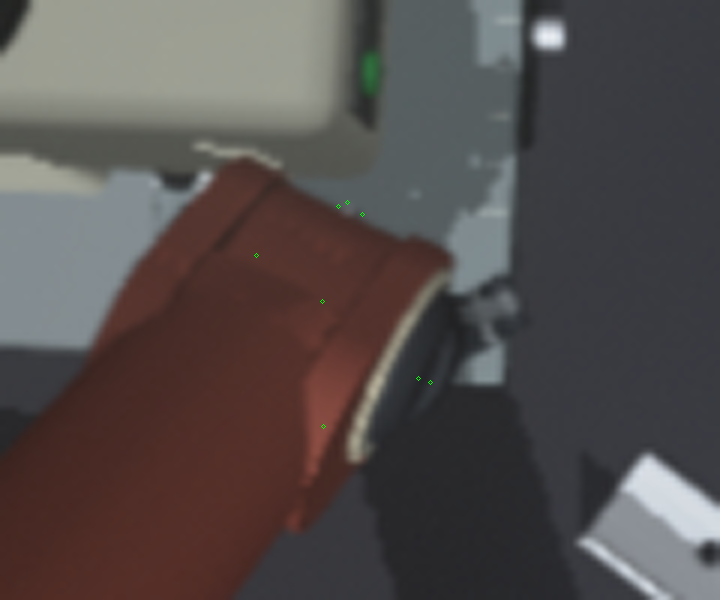

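{"fn": "apply_moves", "kwargs": {
  "steps": [
    [[0,0.001,-0.0005,0.004,0],[0,0.001,-0.0005,0.008,0],[0,0.001,-0.0005,0.012,0],[0,0.001,-0.0005,0.012,0],[0,0.001,-0.0005,0.012,0]]
  ]
}}

```text
time_s: 6.9
tcp_pos: [504.5, 84.6, 91.7]
tool_rot: [3.141, -0.0, -1.188]
wrist_force: [0.1, -1.1, -3.2]
gripper_width: 0.046
```

{"fn": "apply_moves", "kwargs": {
  "steps": [
    [[0,0.0,0.0,0.002,0],[0,0.0,0.0,0.004,0],[0,0.0,0.0,0.006,0],[0,0.0,0.0,0.006,0],[0,0.0,0.0,0.006,0]]
  ]
}}

```text
time_s: 7.52
tcp_pos: [504.5, 84.6, 85.8]
tool_rot: [3.142, -0.0, -1.188]
wrist_force: [-0.3, -0.2, -3.5]
gripper_width: 0.045
```

{"fn": "apply_moves", "kwargs": {
  "steps": [
    [[0,0.0,0.0,0.002,0],[0,0.0,0.0,0.002,0],[10,0.0,0.0,0.002,0],[20,0.0,0.0,0.002,0],[25,0.0,0.0,0.002,0],[25,0.0,0.0,0.002,0],[25,0.0,0.0,-0.02,0],[25,0.0,0.0,-0.05,0],[25,0.0,0.0,-0.07,0],[25,0.0,0.0,-0.07,0]]
  ]
}}

```text
time_s: 8.78
tcp_pos: [505.4, 84.6, 157.0]
tool_rot: [-3.138, -0.001, -1.188]
wrist_force: [-0.5, 0.8, -0.7]
gripper_width: 0.249
```

Run:
```python
from h import *
s=bot.get_state();print(s["time_s"],s["tcp_pos"],s["tool_rot"],s["gripper_width"])
y=1.517-1.134; h=[534.3,130.6,60]
for n in("side","top"):
    p,d=bot.camera(n); np.savez(f"{n}4.npz",p=p,d=d)
    u,v=map(int,proj(n,[530,110,90])); a,b=u-60,v-50; crop(n,p,a,a+120,b,b+100,6,f"pics/{n}4.png")
    im=cv2.imread(f"pics/{n}4.png")
    for k,P in guide(h,y).items():
        u,v=proj(n,P);u=int((u-a+.4)*6);v=int((v-b+.4)*6);cv2.circle(im,(u,v),2,(0,255,0),1)
    cv2.imwrite(f"pics/{n}4.png",im)
```

```text
8.775 [505.43779488  84.60316311 156.95936816] [-3.13833569e+00 -6.78728782e-04 -1.18771621e+00] 0.2493255294188004
```

View pics/side4.png

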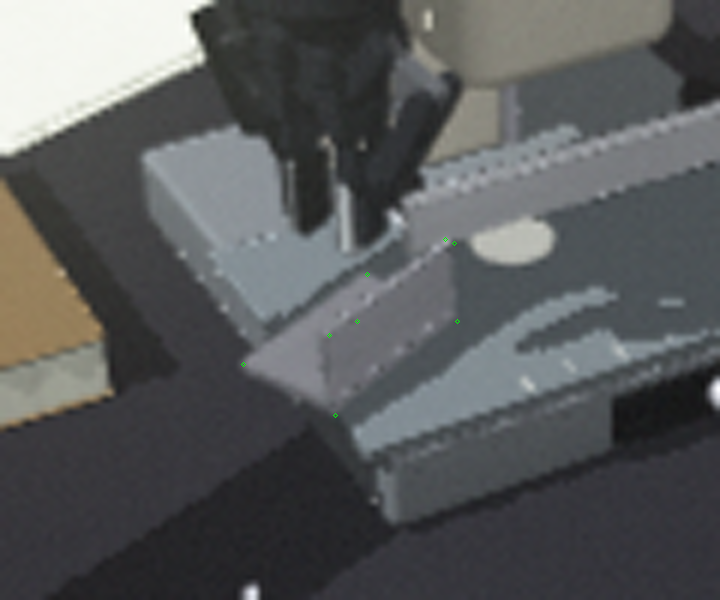

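```bash
cat >> h.py <<'E'
P=np.array([534.3,130.6]);M=1.517
def push(th,a,b):
    g=M-np.radians(th);c,s=np.cos(g),np.sin(g); return P+[a*c-b*s,a*s+b*c],g
E
python3 - <<'E'
from h import *
q,g=push(65,-45,50);print(q,g);shift([*q,150],g);shift([*q,70],g)
E
```

```text
[473.8888372  160.18870409] 0.3825359862036857
shift m [-0.0812 -0.0003  0.0053] turn -89.96723943245159
shift m [-0.0811 -0.0003  0.0853] turn -89.96723943245159
```

View pics/top4.png

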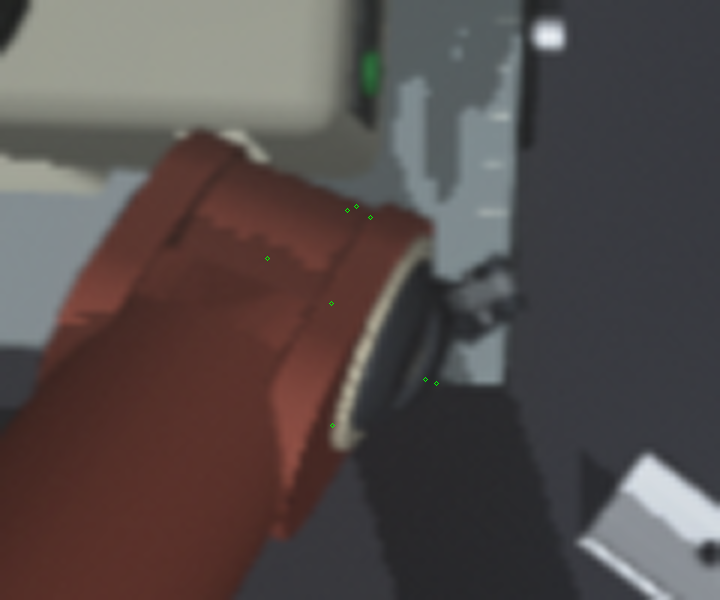

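{"fn": "apply_moves", "kwargs": {
  "steps": [
    [[10,-0.04,0.0,0.005,-10],[0,-0.081,0.0,0.005,-20],[0,-0.081,0.0,0.005,-30],[0,-0.081,0.0,0.005,-40],[0,-0.081,0.0,0.005,-50],[0,-0.081,0.0,0.005,-60],[0,-0.081,0.0,0.005,-70],[0,-0.081,0.0,0.005,-80],[0,-0.081,0.0,0.005,-90],[0,-0.081,0.0,0.005,-90],[0,-0.081,0.0,0.005,-90]]
  ]
}}

```text
time_s: 10.25
tcp_pos: [473.8, 159.6, 150.1]
tool_rot: [-3.141, 0.001, 0.38]
wrist_force: [0.6, 0.1, 0.5]
gripper_width: -0.001
```

Run:
```python
from h import *
s=bot.get_state();print(s["time_s"],s["tcp_pos"],s["tool_rot"],s["gripper_width"])
q,g=push(65,-45,50);shift([*q,70],g)
y=1.517-1.134; h=[534.3,130.6,60]
for n in("side","top"):
    p,d=bot.camera(n); np.savez(f"{n}5.npz",p=p,d=d)
    u,v=map(int,proj(n,[530,110,90])); a,b=u-60,v-50; crop(n,p,a,a+120,b,b+100,6,f"pics/{n}5.png")
    im=cv2.imread(f"pics/{n}5.png");print(n,a,b)
    for k,Q in guide(h,y).items():
        u,v=proj(n,Q);u=int((u-a+.4)*6);v=int((v-b+.4)*6);cv2.circle(im,(u,v),2,(0,255,0),1)
    cv2.imwrite(f"pics/{n}5.png",im)
```

```text
10.25 [473.83190363 159.58138182 150.14152915] [-3.14147438e+00  1.43516145e-03  3.80214148e-01] -0.0012189470456994151
shift m [ 0.0004 -0.0005  0.0801] turn -0.13303153369218237
side 143 133
top 151 162
```

View pics/side5.png

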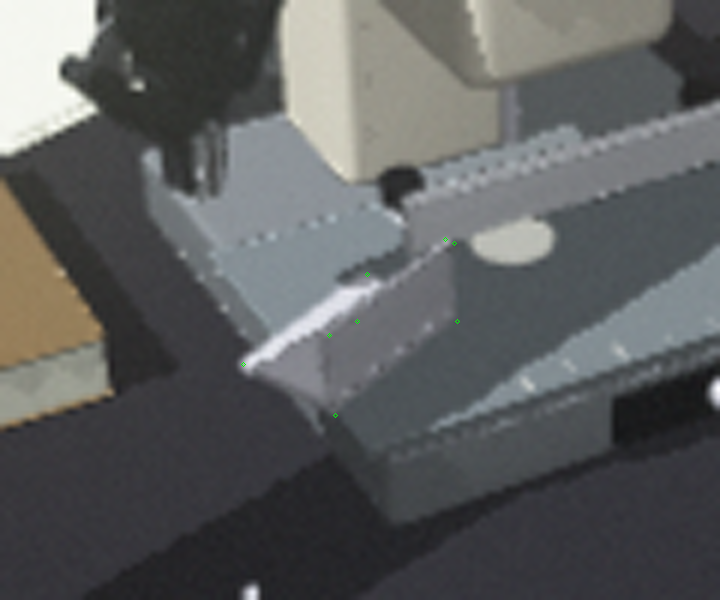

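View pics/top5.png

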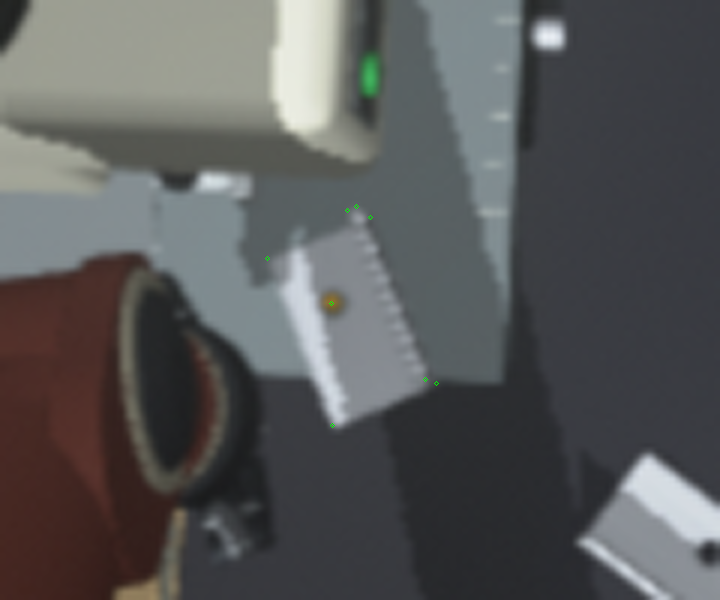

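The top view shows the brass pin centred in the guide's hole at crop (333,303), and the foot lies flat on the table. Next I lower the closed fingers beside the foot's outer edge and swing the guide square.

{"fn": "apply_moves", "kwargs": {
  "steps": [
    [[0,0.0,0.0,0.04,0],[0,0.0,0.0,0.08,0],[0,0.0,0.0,0.08,0],[0,0.0,0.006,0.08,0],[0,0.0,0.012,0.08,0],[0,0.0,0.012,0.08,0]]
  ]
}}

```text
time_s: 11.1
tcp_pos: [479.8, 147.9, 72.0]
tool_rot: [3.141, -0.003, 0.381]
wrist_force: [0.2, 1.0, 0.3]
gripper_width: -0.0
```

Run:
```python
from h import *
s=bot.get_state();print(s["tcp_pos"],s["tool_rot"],s["wrist_force"])
p0,g0=push(65,-45,38)
for th in(65,58,51,44,37,30,23,16,9,3):
    q,g=push(th,-45,33);shift([*q,70],g,frm=[*p0,70],rot=[np.pi,0,g0])
q,g=push(65,-45,38);shift([*q,70],g)
```

```text
[479.81542084 147.87369211  72.02730265] [ 3.14093623e+00 -2.56151475e-03  3.81059870e-01] [0.20709394 1.04989578 0.33422868]
shift m [0.    0.005 0.   ] turn 0.0
shift m [-0.0037  0.0107  0.    ] turn -6.999999999999997
shift m [-0.0066  0.0169  0.    ] turn -13.999999999999995
shift m [-0.0088  0.0233  0.    ] turn -21.000000000000018
shift m [-0.0102  0.03    0.    ] turn -27.99999999999999
shift m [-0.0108  0.0368  0.    ] turn -35.000000000000014
shift m [-0.0105  0.0436  0.    ] turn -42.00000000000001
shift m [-0.0094  0.0503  0.    ] turn -49.00000000000001
shift m [-0.0075  0.0569  0.    ] turn -56.0
shift m [-0.0053  0.0622  0.    ] turn -62.000000000000014
shift m [-0.0009 -0.0016  0.002 ] turn -0.08457521811156887
```

{"fn": "apply_moves", "kwargs": {
  "steps": [
    [[0,0.0,0.004,0.002,0],[0,-0.004,0.01,0.002,-7],[0,-0.007,0.016,0.002,-14],[0,-0.009,0.022,0.002,-21],[0,-0.01,0.029,0.002,-28],[0,-0.011,0.036,0.002,-35],[0,-0.011,0.042,0.002,-42],[0,-0.01,0.049,0.002,-49],[0,-0.008,0.055,0.002,-56],[0,-0.008,0.055,0.002,-56]]
  ]
}}

```text
time_s: 12.35
tcp_pos: [492.0, 94.1, 68.8]
tool_rot: [3.141, -0.0, 1.358]
wrist_force: [-0.1, -0.1, 0.4]
gripper_width: 0.001
```

Run:
```python
from h import *
s=bot.get_state();print(s["time_s"],s["tcp_pos"],s["tool_rot"],s["gripper_width"],s["wrist_force"])
q,g=push(0,-45,33);shift([*q,70],g)
for n in("side","top"):
    p,d=bot.camera(n); np.savez(f"{n}6.npz",p=p,d=d)
    u,v=map(int,proj(n,[530,110,90])); a,b=u-60,v-50; crop(n,p,a,a+120,b,b+100,6,f"pics/{n}6.png");print(n,a,b)
```

```text
12.35 [492.01865933  94.05239941  68.8085848 ] [ 3.14148728e+00 -1.51434009e-04  1.35782813e+00] 0.0006312450276025155 [-0.09096216 -0.14278053  0.42594113]
shift m [-0.005   0.0082 -0.0012] turn -9.11987641914694
side 143 133
top 151 162
```

View pics/side6.png

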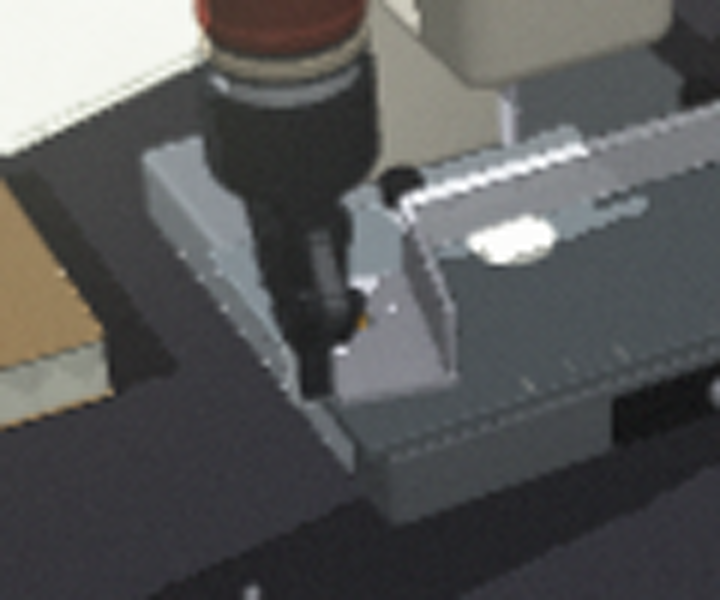

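View pics/top6.png

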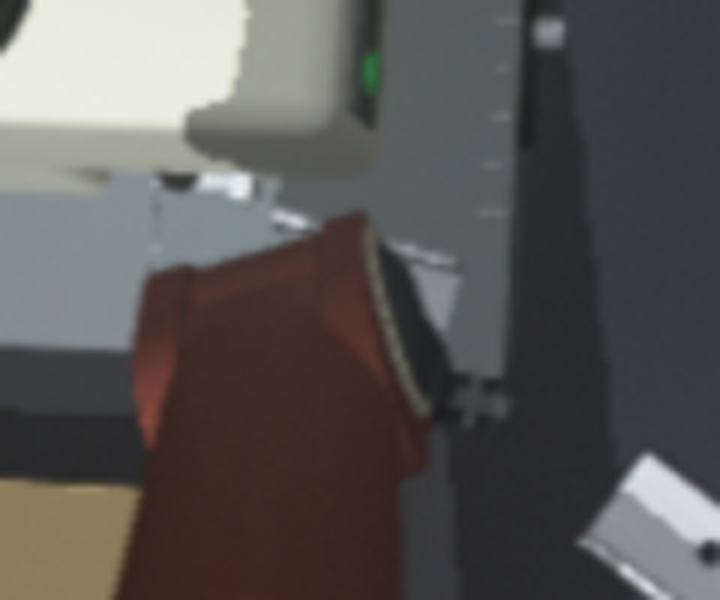

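Run:
```python
from h import *
f=lambda u,v:plane("top",151+u/6-.42,162+v/6-.42,105)
a=f(275,213)-f(460,265);print(a,np.linalg.norm(a),np.degrees(M-np.arctan2(a[1],a[0])))
for th in (7,3,0,-2):
    q,g=push(th,-45,33);shift([*q,70],g)
```

```text
[26.48257545 89.435792    0.        ] 93.27426061412068 13.41209454877315
shift m [-0.002   0.0026 -0.0012] turn -2.0982326249596093
shift m [-0.0041  0.0058 -0.0012] turn -6.098232624959615
shift m [-0.0055  0.0084 -0.0012] turn -9.098232624959607
shift m [-0.0064  0.0102 -0.0012] turn -11.098232624959609
```

{"fn": "apply_moves", "kwargs": {
  "steps": [
    [[0,-0.002,0.003,-0.001,-3],[0,-0.004,0.006,-0.001,-6],[0,-0.0055,0.0085,-0.001,-9],[0,-0.0065,0.011,-0.001,-11],[0,-0.0065,0.011,-0.001,-11],[0,-0.0065,0.011,-0.001,-11]]
  ]
}}

```text
time_s: 13.2
tcp_pos: [501.2, 86.0, 69.8]
tool_rot: [-3.142, 0.0, 1.552]
wrist_force: [-0.5, -0.1, -0.6]
gripper_width: 0.002
```

Run:
```python
from h import *
s=bot.get_state();print(s["time_s"],s["tcp_pos"],s["tool_rot"],s["gripper_width"],s["wrist_force"])
for n in("side","top"):
    p,d=bot.camera(n); np.savez(f"{n}7.npz",p=p,d=d)
    u,v=map(int,proj(n,[530,110,90])); a,b=u-60,v-50; crop(n,p,a,a+120,b,b+100,6,f"pics/{n}7.png");print(n,a,b)
```

```text
13.2 [501.18604307  86.02661446  69.76788578] [-3.14158904e+00  1.17710165e-04  1.55171952e+00] 0.0018519776782321411 [-0.47532725 -0.0526143  -0.63188691]
side 143 133
top 151 162
```

View pics/top7.png

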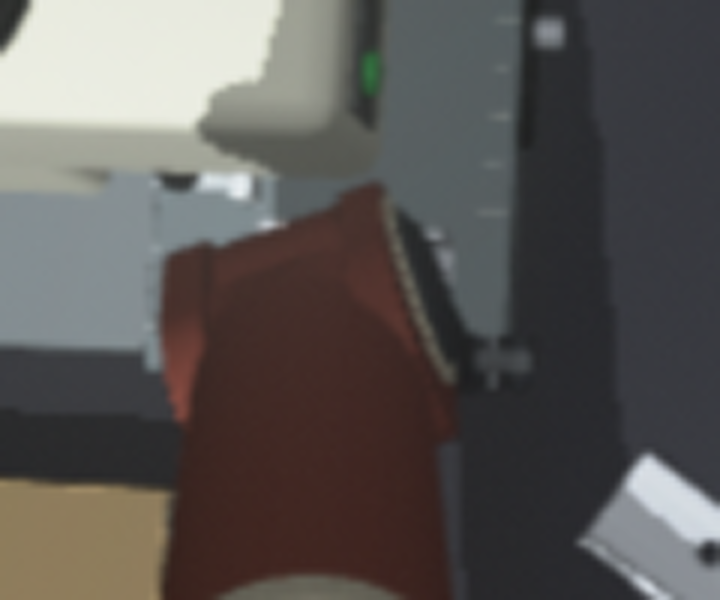

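View pics/side7.png

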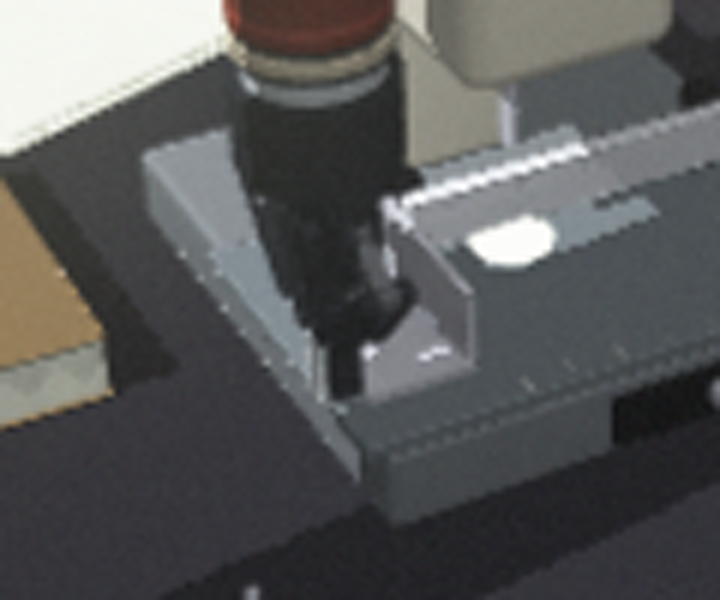

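{"fn": "apply_moves", "kwargs": {
  "steps": [
    [[0,0.0,-0.015,0.0,0],[0,0.0,-0.03,0.0,0],[0,0.0,-0.03,-0.06,0],[0,0.0,-0.03,-0.12,0],[0,-0.06,-0.03,-0.13,0],[0,-0.12,-0.03,-0.13,0],[0,-0.18,-0.03,-0.13,0],[0,-0.18,-0.03,-0.13,0],[0,-0.18,-0.03,-0.13,0]]
  ]
}}

```text
time_s: 14.42
tcp_pos: [468.0, -93.0, 199.8]
tool_rot: [3.141, -0.001, 1.552]
wrist_force: [0.1, 0.4, -0.3]
gripper_width: 0.0
```

Run:
```python
from h import *
s=bot.get_state();print(s["time_s"],s["tcp_pos"],s["tool_rot"],s["gripper_width"],s["wrist_force"])
for n in("side","top"):
    p,d=bot.camera(n); np.savez(f"{n}8.npz",p=p,d=d)
    u,v=map(int,proj(n,[540,110,70])); a,b=u-60,v-50; crop(n,p,a,a+120,b,b+100,6,f"pics/{n}8.png");print(n,a,b)
    im=cv2.imread(f"pics/{n}8.png")
    for k,Q in guide([*P,60],M).items():
        u,v=proj(n,Q);u=int((u-a+.4)*6);v=int((v-b+.4)*6);cv2.circle(im,(u,v),2,(0,255,0),1)
    cv2.imwrite(f"pics/{n}8.png",im)
```

```text
14.425 [468.01585109 -93.02160674 199.83967489] [ 3.14118914e+00 -6.10833840e-04  1.55185567e+00] 0.0004879220531042528 [ 0.0848188   0.43436674 -0.31870321]
side 147 137
top 152 159
```

View pics/top8.png

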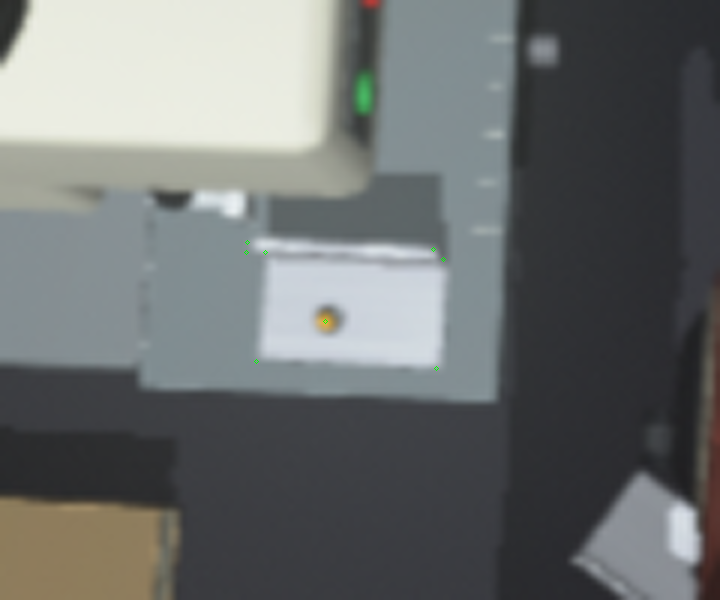

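View pics/side8.png

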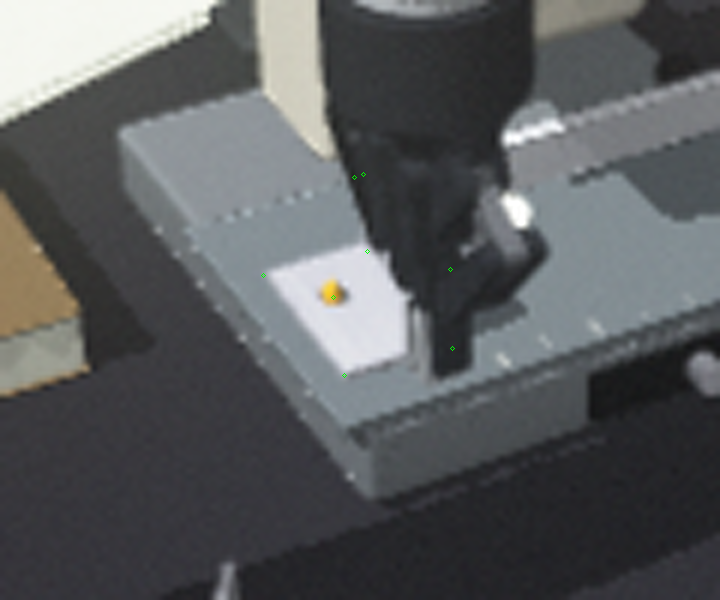

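Run:
```python
from h import *
z=np.load("top8.npz");d=z["d"];z0=np.load("top0.npz")["p"]
f=lambda u,v:(152+u/6-.42,159+v/6-.42)
E=np.array(C["top"]["extrinsics"])
for u,v in((275,285),(275,345),(425,290),(425,350),(470,300),(200,350)):
    a,b=f(u,v); o,r=ray("top",a,b); print((u,v),(o+r*d[int(round(b)),int(round(a))])[2].round(1))
def yw(p,q,h): a=plane("top",*f(*p),h)-plane("top",*f(*q),h); return np.arctan2(a[1],a[0])
print("foot edge",yw((258,360),(437,367),65),"fence",yw((250,243),(440,249),105),"table side edge",yw((140,386),(497,402),60),"M",M)
df=np.abs(z["p"].astype(int)-z0).sum(2);cv2.imwrite("pics/full8.png",cv2.resize(z["p"][:,:,::-1],None,fx=1.5,fy=1.5))
```

```text
(275, 285) 62.8
(275, 345) 63.7
(425, 290) 65.9
(425, 350) 65.4
(470, 300) 60.3
(200, 350) 56.4
foot edge 1.5183183848874597 fence 1.5245843942084834 table side edge 1.512929911994859 M 1.517
```

View pics/full8.png

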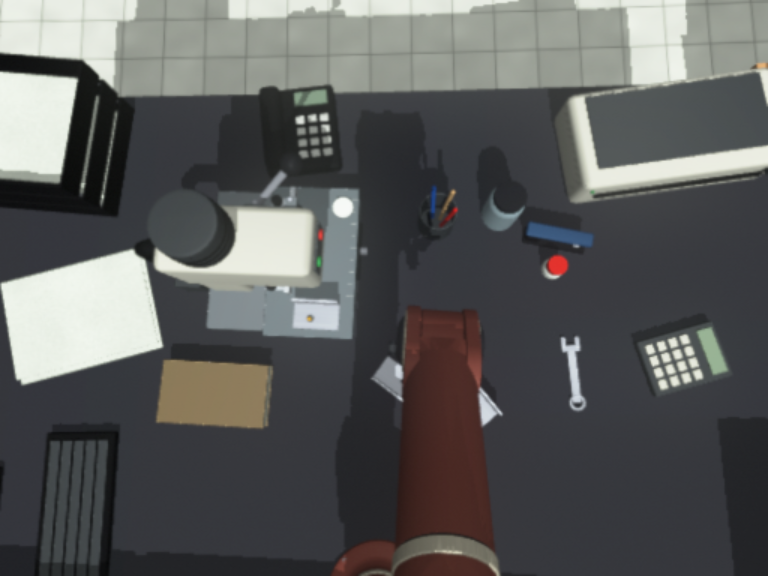

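```bash
python3 -c "
from bench import bot
print(bot.finish_job()); print(bot.get_state()['time_s'])"
```

```text
the job is handed in; nothing more can be done
None
the job is handed in; nothing more can be done
```

The guide is back on the paper drill with its hole over the brass pin, and the job is handed in at about 14.5 s of the 42 s allowed. I was given no verdict.

**What I did:** I took the guide farthest from the base. The moves cannot lean the tool, so I did not slide the guide in square. I gripped the rear of its fence, lowered the hole over the pin with the guide yawed about 65°, and released it clear beside the head. Closed fingers against the foot's outer edge then swung it square about the pin, and I drew back.

**Last checks:**
- **Pin and hole:** the top view shows the pin inside the hole, and the corners I computed for the fitted guide fall on the picture.
- **Square:** the foot edge reads 1.518 rad and the fence 1.525 rad, against 1.513 to 1.517 rad for the machine's x axis. That is well within the 0.12 rad limit.
- **Flat:** depth puts the foot's top at 63 to 66 mm. The table beside it reads 56 to 60 mm, sloping the same way, so the foot looks flat. These readings are too coarse to prove the tilt directly.
- **Bystanders:** they look unmoved in the last top view, judged by eye only.
- **Robot:** it stands clear and touches nothing, with wrist force under 1 N.

**Disagreements:** the pin's position differed by about 1 to 2 mm between the two cameras. While carried, the guide seemed pitched slightly nose-down, but it dropped over the pin without any contact force.

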